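Nip the tip case in the vise and hold its lid open for fitting the stay

TASK

I am fitting a new lid stay to the small green steel case. Crank the machine vise until the case is nipped firmly between its jaws and let go of the crank; then lift the case's lid by its black ball knob and hold it open at 60 degrees for me. Finish while still holding the knob (the lid falls shut by itself), with the case sitting flat and firm in the vise, and leave the things lying round the vise where they are.

Things in the scene. Friction and masses are not known exactly. Their poses are not given: they have to be found in the camera images.
- vise: Blue machine vise on a grey swivel base, bolted down. Origin: on the worktop under the middle of the swivel base, z up. Screw along its y axis: fixed jaw at the -y end (steel face at y = -85 mm), moving jaw next, crank at +y. The case stands on its steel ways, 55 mm above the worktop; jaws 100 mm wide (x), tops 95 mm up; end block 102 mm high at y = 139 to 166 mm.
- vise_screw (a joint): Angle of screw and crank, rad; grows as the vise closes (clockwise seen from the crank end, a right-handed turn about the vise's -y axis). 0: arm straight up; at angle a the handle is 42 mm from the axis at (-sin a, cos a) in the vise's (x, z). Bites at about 7.6. 3 to 5 N at the handle turns it; then it stops hard (about 8.0 at 20 N); let go, it eases back to about 7.65 and stays tight.
- crank_centre (a point): Point on the screw axis, 76 mm above the worktop, abreast of the middle of the crank's handle; it moves with the jaw along the screw axis (12 mm a turn).
- crank_grip (a point): Middle of the crank's handle: black plastic grip, 44 mm long, 19 mm thick, parallel to the screw axis and 42 mm from it, spinning freely on its pin, so it can be pinched from above (fingers closing across the screw axis) and led round with the hand kept upright. The crank arm lies 24 to 34 mm from this point towards the jaws. At its lowest it is 34 mm above the worktop.
- tip_case: Small green steel case standing loose between the jaws, about 0.9 kg, 88 mm (x) by 130.5 mm (y, between the jaws) by 56 mm high. Origin: centre of its underside; z up. Lid hinge along the +x edge, small front catch at -x.
- tip_case_lid (a joint): Opening angle of the lid, rad: 0 shut, 1.047 = 60 degrees, stop at 1.92. Falls shut if let go at 60 degrees.
- lid_hinge (a point): Middle of the lid's hinge line, which runs along the case's y axis: 44 mm in +x and 47 mm above the case's origin.
- lid_knob: Black ball knob on a short steel stud on the lid, near its front (-x) edge. Origin: foot of the stud on the lid's top.
- knob_ball (a point): Centre of the ball, 25 mm in diameter, 28 mm above the lid's top. With the lid shut it lies 74 mm in -x and 36.6 mm up from lid_hinge (in the case's frame); it swings about the hinge in a circle of radius 82.5 mm, upwards and then towards +x.
- lid_stay: The new lid stay: flat steel strip with holes, 14 x 96 x 4 mm, lying in front of the vise. Origin: centre of underside. Leave alone.
- centre_punch: Dark centre punch, 114 mm long and 10 mm thick, lying on the worktop. Leave alone.
- screwdriver: Red-handled screwdriver, 230 mm long and up to 29 mm thick, lying on the worktop. Leave alone.
- tape_measure: Yellow tape measure, 29 x 73 x 63 mm, standing on the worktop. Leave alone.
- jaw_slide (a joint): Slide of the moving jaw, m. 0 is wide open (145 mm between the jaw faces); grows as it closes towards the fixed jaw, along the vise's -y. The case is 130.5 mm long, so both jaws bite at about 0.0145. Driven only by the screw, 12 mm a turn.
- vise_jaw: Moving jaw of the vise, a blue block with a steel face plate that presses on the case's +y end. Same axes as the vise; origin: the vise's, shifted with the jaw (its face is at y = +60 mm in its own frame).

How it is judged:
On the way:
1. the case is nipped in the jaws (the moving jaw presses on it with over 15 N) with its lid still shut, and the crank has been let go (contact force between vise_jaw and tip_case above 15 N and value of joint tip_case_lid below 0.1 rad and contact force between the fingers and vise below 0.1 N), for 0.3 s.
At the end, for the whole second after the job is handed in: the gripper is holding the ball knob (over 0.5 N) with the lid at rest, open 60 degrees within 5.7 degrees (0.947 to 1.147 rad); the case is still nipped in the jaws (the moving jaw presses on it with over 15 N) and sits flat on the vise's ways (raised under 4 mm, tilted under 0.04 rad) (value of joint tip_case_lid between 0.947 and 1.147 rad and contact force between the fingers and lid_knob above 0.5 N and contact force between vise_jaw and tip_case above 15 N and z of tip_case in the frame of vise below 0.059 m and angle between tip_case's own z axis and vertical below 0.04 rad and linear speed of lid_knob below 0.02 m/s); the arm keeps its last pose, push and grip.
It fails at once if the lid stay, centre punch, screwdriver or tape measure is moved more than 25 mm (distance of any of lid_stay, centre_punch, screwdriver, tape_measure from where it was at the start of the episode above 0.025 m).
It also fails if it takes over 58 s, if anything falls off the work surface, if the arm or the gripper's body presses on something with over 40 N, if the wrist force passes 120 N, or if a joint passes its speed limit or range.

ROBOT

A 6-joint arm with a two-finger parallel gripper is mounted at the origin on the work surface; the furniture and walls round the work are solid. World frame = base frame: x ahead of the robot, y to its left, z up, the work surface at z = 0. Lengths are in m, angles in rad, forces in N, time in s.
With the tool pointing down it reaches from about 0.35 to 0.925 m from the base axis. Payload 6.4 kg.
Tool frame: the origin (TCP) lies at the very end of the fingers, on their centre line; the grasp point (between the pads) lies 19 mm behind it; z points along the fingers, y is the direction in which the jaws open and shut (so a half turn about z gives the same grasp; the last joint's range is limited). The gripper opens to 85 mm and grips with 20 to 120 N. Pads are 22 mm wide; open, the fingers measure 114 mm over their backs; the gripper's body (76 mm by 85 mm) begins 54 mm behind the grasp point. The pads swing forward as they close: fully open they stand 13 mm farther back than shut.
Start: joints at [-1.367, 0.245, 1.558, -0, 1.339, -0.174], TCP at [0.24, -0.604, 0.231] pointing down, gripper open.
Joint ranges: [-3.13, 3.13], [-1.02, 2.26], [0.13, 2.54], [-0.95, 4.09], [0.21, 2.88], [-2.74, 2.74]. Speed limits (rad/s): [2.57, 2.57, 3.14, 3.14, 3.14, 3.14].

INTERFACE

Orientations are given as a unit quaternion [w, x, y, z].
In Python, from cell import read_state, eyes, job gives the robot as it stands.
- The arm moves only by the shell command python3 -m creep 'ROWS' [FORCE]. ROWS is JSON, a list of rows, each an object with "travel": the shift along the tool's x, y, z in mm, a list of three; "dr": the turn, a rotation vector about the tool's x, y, z in degrees, a list of three; "jaw": the finger opening in mm, from 0 to 85.4. In form: [{"travel": [x, y, z], "dr": [wx, wy, wz], "jaw": jaw}, ...]. A call has 1 to 12 rows; each row shifts and turns the commanded pose from where the row before left it, along the tool's axes as they then stand; what a row does not reach is not made up. A row lasts 1/8 s, in which the tool goes at most 62.5 mm and 10.7 degrees, less where a joint would pass 70% of its speed; a pose out of reach is approached as far as the arm can. A call with a gripper value outside its range is refused whole. The fingers move at their own pace and stop on an object; FORCE is the grip in N (left out, the last holds). Time passes only in rows, so rows that do not move let the fingers close. It gives the time, the measured TCP pose, the force and the opening at its end, in the units of the state.
- read_state(): the state, without advancing time (a new reading comes with each control period).
- eyes.grab_frame(name): name is "scene" or "top"; returns the picture (480x640x3 uint8, red, green, blue); there is no depth.
- eyes.camera_params(name): a dict with "fx", "fy", "cx", "cy" (pixels), "distortion" ([k1, k2, p1, p2, k3] as OpenCV has them; the pictures are not rectified), "camera_from_world" (4x4, takes a point from world to camera coordinates). Camera axes: x right, y down, z forward; pixel columns grow to the right and rows downward; lengths in m; the calibration is good to about 2 mm. A picture is of the moment at which its call begins. camera_params takes no time and is no camera call.
- job.hand_in(): hands the job in, once; it reports no verdict.
Trained networks look in the newest picture that a camera, given by its name, has taken for a name from the list of things; names that differ only in an ending like _2 or _b are one class to them, and where a whole thing is asked for, a point or a joint stands for the part that bears it (a point fixed in the world has none). Each returns a list of dicts, best first, with "p" (0 to 1); they miss things now and then, are a little off and sometimes report something else, mostly with a low value. They report only what shows in the picture. A call takes as long as a camera call.
- eyes.look_for(camera, thing): "location" ([x, y, z] in m, in the coordinates of the camera as it stood for that picture, good to about 4 mm: the middle of the surface that is visible of it).
The state is a dict: "time": time; "q": joint angles; "joint_vel": joint speeds; "joint_efforts": joint torques, N m; "eef_pos": TCP position; "tcp_rot": TCP orientation; "force": force on the tool from outside, world axes, zero at the start; "torque": the same for the moment, N m; "opening": finger opening in m.
Only numpy, scipy, OpenCV 4.12 (cv2) and the standard library are available. Lean on these libraries where they do the work, as an engineer would, in place of code of your own. Each camera call takes 0.05 s, during which the arm holds its last target. There are 200 camera calls.

## Working session

There is one attempt and no reset: what is moved stays moved. The work goes in short steps, Python scripts to look and compute and a shell command to move; the robot and the scene stay as the last step left them, time stands still between calls to the robot, and variables do not carry over. Pictures are saved under pics/ and viewed, about 8 in all and at most 12, crops included, and the job is handed in when it is done.

```bash
mkdir -p pics; ls; cat > h.py <<'E'
import numpy as np, cv2
from cell import read_state, eyes, job
def snap(cam,fn):
    im=eyes.grab_frame(cam); cv2.imwrite('pics/'+fn,im[:,:,::-1]); return im
def look(cam,t,n=2):
    T=np.linalg.inv(np.array(eyes.camera_params(cam)['camera_from_world']))
    r=eyes.look_for(cam,t)
    return [((T@np.r_[d['location'],1])[:3].round(4),round(d['p'],2)) for d in r[:n]]
def proj(cam,P):
    c=eyes.camera_params(cam);T=np.array(c['camera_from_world'])
    K=np.array([[c['fx'],0,c['cx']],[0,c['fy'],c['cy']],[0,0,1.]])
    return cv2.projectPoints(np.float64(P).reshape(-1,1,3),cv2.Rodrigues(T[:3,:3])[0],T[:3,3],K,np.array(c['distortion']))[0][:,0]
def ray(cam,px,z):
    c=eyes.camera_params(cam);T=np.linalg.inv(np.array(c['camera_from_world']))
    K=np.array([[c['fx'],0,c['cx']],[0,c['fy'],c['cy']],[0,0,1.]])
    u=cv2.undistortPoints(np.float64(px).reshape(-1,1,2),K,np.array(c['distortion']))[:,0]
    d=np.c_[u,np.ones(len(u))]@T[:3,:3].T
    return T[:3,3]+d*((z-T[2,3])/d[:,2])[:,None]
E
python3 - <<'E'
from h import *
a=snap('scene','s0.png');b=snap('top','t0.png')
for c in ('scene','top'):
    print(c,np.linalg.inv(np.array(eyes.camera_params(c)['camera_from_world']))[:3,3].round(3))
    for t in ['vise','vise_jaw','crank_centre','crank_grip','tip_case','lid_hinge','knob_ball','lid_stay','centre_punch','screwdriver','tape_measure']: print(t,look(c,t))
s=read_state();print(s)
E
```

```text
pics
scene [-0.414  0.488  0.71 ]
vise [(array([0.4642, 0.0158, 0.0598]), 0.77)]
vise_jaw [(array([0.4822, 0.0728, 0.0947]), 0.75)]
crank_centre [(array([0.4831, 0.0729, 0.1033]), 0.56)]
crank_grip [(array([0.4796, 0.0978, 0.116 ]), 0.71)]
tip_case []
lid_hinge []
knob_ball []
lid_stay [(array([0.3527, 0.1912, 0.0033]), 0.63)]
centre_punch [(array([0.3619, 0.3276, 0.0119]), 0.84)]
screwdriver [(array([0.4199, 0.4122, 0.0207]), 0.78), (array([0.4836, 0.0722, 0.098 ]), 0.53)]
tape_measure [(array([0.2878, 0.2845, 0.0452]), 0.68)]
top [0.267 0.11  0.989]
vise [(array([ 0.4667, -0.0415,  0.0958]), 0.96)]
vise_jaw [(array([ 0.477 , -0.0405,  0.0932]), 0.89)]
crank_centre [(array([0.3492, 0.1893, 0.0052]), 0.66), (array([0.4861, 0.0734, 0.0914]), 0.58)]
crank_grip [(array([0.4801, 0.0973, 0.1107]), 0.48), (array([0.2998, 0.2743, 0.0563]), 0.22)]
tip_case []
lid_hinge [(array([ 0.4469, -0.1359,  0.1134]), 0.79)]
knob_ball [(array([ 0.4174, -0.137 ,  0.1462]), 0.66)]
lid_stay [(array([0.3451, 0.1886, 0.0034]), 0.81)]
centre_punch [(array([0.3629, 0.3136, 0.0118]), 0.76)]
screwdriver [(array([0.4255, 0.4033, 0.0216]), 0.81), (array([ 0.4171, -0.1365,  0.1445]), 0.51)]
tape_measure [(array([0.2994, 0.2764, 0.058 ]), 0.73)]
{'time': 1.2, 'q': array([-1.36712535e+00,  2.45099422e-01,  1.55778148e+00, -1.76893012e-05,
        1.33872117e+00, -1.74125257e-01]), 'joint_vel': array([ 0.00124118, -0.00034811,  0.00096027, -0.00053256, -0.00028591,
       -0.00135618]), 'joint_efforts': array([-1.17193653e-03, -4.29520726e+01, -3.26420975e+01, -1.32254222e-04,
        3.99938908e-04, -1.07635620e-05]), 'eef_pos': array([ 0.23975622, -0.60418025,  0.23130059]), 'tcp_rot': array([-4.58208092e-06,  9.82211357e-01,  1.87778726e-01, -8.67616134e-06]), 'force': array([-0.25358858, -0.39377817,  0.41140569]), 'torque': array([ 0.02396855,  0.01069867, -0.02930644]), 'opening': 0.08537736022204523}
```

View pics/s0.png

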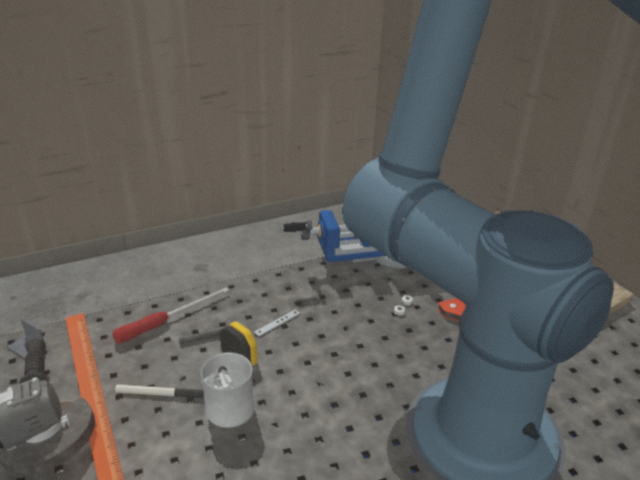

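View pics/t0.png

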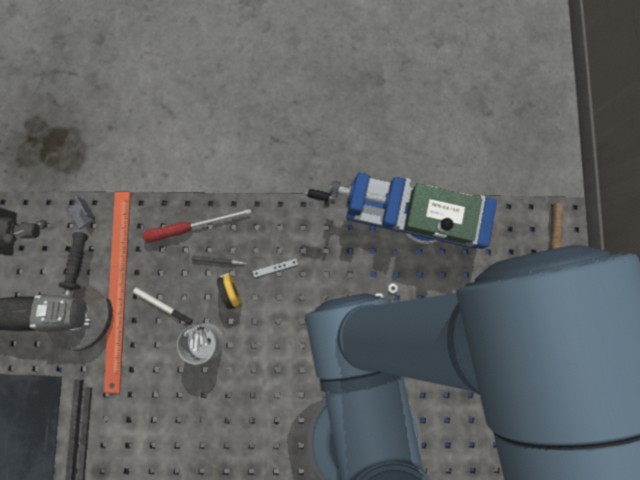

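The scene view shows the vise half hidden behind the arm. The top view shows the crank at (320,194), the case at (445,215) and the knob at (447,224). Next I'll measure the yaw.

```bash
python3 - <<'E'
from h import *
im=cv2.imread('pics/t0.png')
c=cv2.resize(im[160:260,295:505],None,fx=3.8,fy=3.8,interpolation=cv2.INTER_CUBIC);cv2.imwrite('pics/c0.png',c)
hsv=cv2.cvtColor(im,cv2.COLOR_BGR2HSV)
def rect(lo,hi,z,box):
    m=cv2.inRange(hsv,lo,hi);k=np.zeros_like(m);x0,y0,x1,y1=box;k[y0:y1,x0:x1]=m[y0:y1,x0:x1]
    k=cv2.morphologyEx(k,cv2.MORPH_OPEN,np.ones((3,3),np.uint8))
    p=np.argwhere(k)[:,::-1]; w=ray('top',p,z)[:,:2]
    r=cv2.minAreaRect(np.float32(w*1000)); return len(p),r
print('green',rect((45,60,20),(85,255,255),.111,(395,170,495,260)))
print('blue endblock+jaw',rect((100,120,40),(125,255,255),.100,(335,165,412,245)))
print('blue all',rect((100,120,40),(125,255,255),.097,(335,165,505,250)))
print('handle',rect((0,0,0),(180,255,45),.118,(300,180,335,205)))
E
```

```text
Traceback (most recent call last):
  File "h.py", line 16, in ray
    u=cv2.undistortPoints(np.float64(px).reshape(-1,1,2),K,np.array(c['distortion']))[:,0]
      ~~~~~~~~~~~~~~~~~~~^^^^^^^^^^^^^^^^^^^^^^^^^^^^^^^^^^^^^^^^^^^^^^^^^^^^^^^^^^^^
cv2.error: OpenCV(4.12.0) /io/opencv/modules/calib3d/src/undistort.dispatch.cpp:347: error: (-215:Assertion failed) CV_IS_MAT(_src) && CV_IS_MAT(_dst) && (_src->rows == 1 || _src->cols == 1) && (_dst->rows == 1 || _dst->cols == 1) && _src->cols + _src->rows - 1 == _dst->rows + _dst->cols - 1 && (CV_MAT_TYPE(_src->type) == CV_32FC2 || CV_MAT_TYPE(_src->type) == CV_64FC2) && (CV_MAT_TYPE(_dst->type) == CV_32FC2 || CV_MAT_TYPE(_dst->type) == CV_64FC2) in function 'cvUndistortPointsInternal'
```

View pics/c0.png

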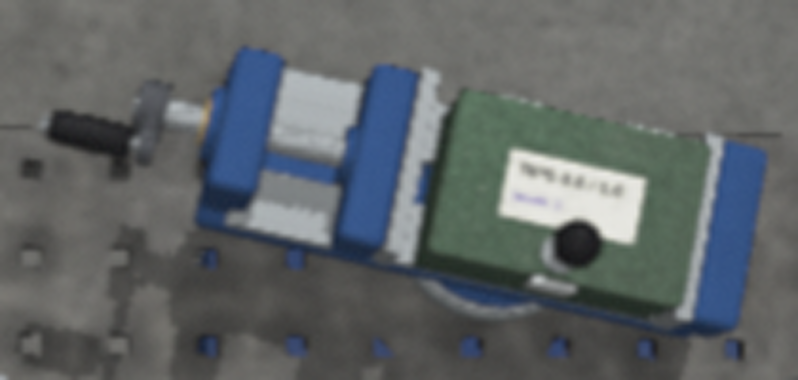

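The crop shows the handle from (50,125) to (130,140), the end block top from (243,48) to (250,200), the lid's far edge from (463,90) to (708,135), and the ball at (577,245).

```bash
python3 - <<'E'
from h import *
def w(p,z): return ray('top',np.array(p,float)/3.8+[295,160],z)[:,:2]
far=w([[463,90],[708,135]],.111);eb=w([[243,48],[283,55],[250,200],[208,190]],.102);hd=w([[50,125],[130,140]],.118);fj=w([[725,143],[767,150],[735,330]],.095)
mj=w([[378,66],[417,70],[380,250],[340,240]],.095); ball=w([[577,245]],.1386)
for n,a in zip(('far','eb','hd','fj','mj','ball'),(far,eb,hd,fj,mj,ball)): print(n,a.round(4).tolist())
yaw=lambda a,b:np.degrees(np.arctan2(*(a-b)[::-1]))-90
print(yaw(far[0],far[1]),yaw(hd[0],hd[1]),yaw(eb[0],eb[3])+90,yaw(fj[1],fj[2])+90, yaw(mj[0],mj[3])+90,yaw(mj[1],mj[2])+90)
print('screw line yaw', yaw(hd.mean(0),(fj[1]+fj[2])/2),yaw(eb.mean(0),(fj[1]+fj[2])/2))
E
```

```text
far [[0.5054, -0.091], [0.4833, -0.217]]
eb [[0.5288, 0.0208], [0.5253, 0.0001], [0.4488, 0.0177], [0.4538, 0.0392]]
hd [[0.483, 0.1199], [0.4757, 0.0797]]
fj [[0.4831, -0.2318], [0.4796, -0.2539], [0.3847, -0.2327]]
mj [[0.5221, -0.0504], [0.5202, -0.0708], [0.4248, -0.0497], [0.4298, -0.0292]]
ball [[0.4204, -0.1392]]
-9.932053111325814 -10.291484395475251 -13.759951758392276 -12.598716411531925 -12.915423870388338 -12.417498974909805
screw line yaw -7.821937163968755 -12.235574238450653
```

```bash
python3 - <<'E'
from h import *
for p in [(.24,-.604,.231),(.24,-.604,.4)]: print(p,proj('top',[p]).round(),proj('scene',[p]).round())
print(ray('top',[[570,0],[602,250],[578,0],[607,250],[120,200],[580,200]],0.).round(3))
print(ray('scene',[[382,190],[640,290],[497,212],[600,250]],0.).round(3))
E
```

```text
(0.24, -0.604, 0.231) [[739. 324.]] [[669. 161.]]
(0.24, -0.604, 0.4) [[849. 327.]] [[698.  77.]]
[[ 0.99  -0.496 -0.   ]
 [ 0.392 -0.522 -0.   ]
 [ 0.991 -0.515  0.   ]
 [ 0.392 -0.533  0.   ]
 [ 0.493  0.527  0.   ]
 [ 0.503 -0.48   0.   ]]
[[ 0.722 -0.248  0.   ]
 [ 0.149 -0.516  0.   ]
 [ 0.516 -0.45   0.   ]
 [ 0.29  -0.555  0.   ]]
```

```bash
python3 -m creep '[{"travel":[36,-42,0],"dr":[0,0,0],"jaw":60},{"travel":[40,-47,0],"dr":[0,0,0],"jaw":60},{"travel":[40,-47,0],"dr":[0,0,0],"jaw":60},{"travel":[40,-47,0],"dr":[0,0,0],"jaw":60},{"travel":[40,-47,0],"dr":[0,0,0],"jaw":60},{"travel":[40,-47,0],"dr":[0,0,0],"jaw":60},{"travel":[40,-47,0],"dr":[0,0,0],"jaw":60},{"travel":[40,-47,0],"dr":[0,0,0],"jaw":60},{"travel":[40,-47,0],"dr":[0,0,0],"jaw":60},{"travel":[40,-47,0],"dr":[0,0,0],"jaw":60},{"travel":[40,-47,0],"dr":[0,0,0],"jaw":60},{"travel":[40,-47,0],"dr":[0,0,0],"jaw":60}]'
python3 -m creep '[{"travel":[0,0,0],"dr":[0,0,-9.4],"jaw":60},{"travel":[0,0,0],"dr":[0,0,-9.4],"jaw":60},{"travel":[0,0,0],"dr":[0,0,-9.4],"jaw":60},{"travel":[0,0,0],"dr":[0,0,-9.4],"jaw":60},{"travel":[0,0,0],"dr":[0,0,-9.4],"jaw":60},{"travel":[0,0,0],"dr":[0,0,-9.4],"jaw":60},{"travel":[0,0,0],"dr":[0,0,0],"jaw":60}]'
python3 - <<'E'
from h import *
snap('scene','s1.png');snap('top','t1.png')
im=cv2.imread('pics/s1.png'); cv2.imwrite('pics/c1.png',cv2.resize(im[100:300,220:460],None,fx=3.3,fy=3,interpolation=cv2.INTER_CUBIC))
for c in('scene','top'):
  for t in ['crank_grip','crank_centre','knob_ball','lid_hinge','tip_case','vise']: print(c,t,look(c,t,1))
s=read_state();print(s['time'],s['eef_pos'],s['tcp_rot'],s['q'])
E
```

```text
time: 2.7
eef_pos: [0.4765, 0.0931, 0.2318]
tcp_rot: [0.0, 0.982, 0.188, 0.001]
force: [1.2, 0.1, 0.6]
opening: 0.06
time: 3.58
eef_pos: [0.476, 0.091, 0.2314]
tcp_rot: [0.0, 0.777, 0.629, 0.0]
force: [-0.4, 0.4, -0.7]
opening: 0.06
scene crank_grip [(array([0.4784, 0.102 , 0.112 ]), 0.77)]
scene crank_centre [(array([0.4838, 0.08  , 0.1074]), 0.68)]
scene knob_ball []
scene lid_hinge [(array([ 0.4037, -0.1821,  0.0972]), 0.58)]
scene tip_case [(array([ 0.4075, -0.184 ,  0.1003]), 0.79)]
scene vise [(array([ 0.4568, -0.1521,  0.0869]), 0.96)]
top crank_grip []
top crank_centre []
top knob_ball [(array([ 0.4188, -0.1337,  0.1451]), 0.6)]
top lid_hinge [(array([ 0.4498, -0.1372,  0.1105]), 0.87)]
top tip_case [(array([ 0.4469, -0.1379,  0.1113]), 0.98)]
top vise []
4.275 [0.47600258 0.09099208 0.23130296] [-1.18882324e-05  7.76933992e-01  6.29582061e-01 -2.81659514e-06] [-4.56167034e-02 -1.53379944e-01  1.97044506e+00  1.44648237e-05
  1.32454754e+00  1.63145777e-01]
```

View pics/c1.png

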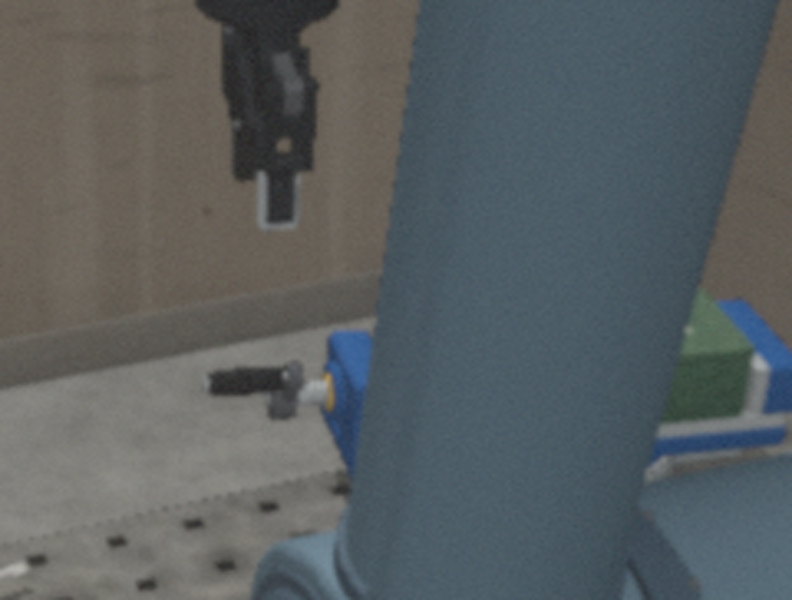

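The gripper is above the handle, which centres at crop (245,380), and its arm leans toward the camera. I'll triangulate the handle from both views and fit the crank angle.

```bash
python3 - <<'E'
from h import *
from scipy.optimize import least_squares
o=np.array([[220+245/3.3,100+381/3],[295+90/3.8,160+132/3.8]])
f=lambda X:np.r_[proj('scene',[X])[0]-o[0],proj('top',[X])[0]-o[1]]
r=least_squares(f,[.48,.1,.11]);print(r.x.round(4),r.fun.round(2))
for yaw in (-11,-12):
  t=np.radians(yaw);xa=np.r_[np.cos(t),np.sin(t)];ya=np.r_[-np.sin(t),np.cos(t)]
  eb=np.r_[.489,.0195];o0=eb-.1525*ya
  d=r.x[:2]-o0;print(yaw,o0.round(4),'handle vise xy',d@xa,d@ya,'a',np.arctan2(-d@xa,r.x[2]-.076),np.hypot(d@xa,r.x[2]-.076))
E
```

```text
[0.4815 0.0994 0.1095] [-0.14 -0.02  0.13  0.07]
-11 [ 0.4599 -0.1302] handle vise xy -0.022601018866001972 0.22954102379988536 a 0.5932654804360754 0.04042599199999589
-12 [ 0.4573 -0.1297] handle vise xy -0.02394212788105821 0.2291348479116579 a 0.6202636269835042 0.04119077885735228
```

```bash
python3 -m creep '[{"travel":[15,4,30],"dr":[0,0,0],"jaw":50},{"travel":[0,0,40],"dr":[0,0,0],"jaw":50},{"travel":[0,0,40],"dr":[0,0,0],"jaw":50},{"travel":[0,0,27],"dr":[0,0,0],"jaw":50},{"travel":[0,0,0],"dr":[0,0,0],"jaw":50}]' 40
python3 -m creep '[{"travel":[0,0,0],"dr":[0,0,0],"jaw":5},{"travel":[0,0,0],"dr":[0,0,0],"jaw":5},{"travel":[0,0,0],"dr":[0,0,0],"jaw":5},{"travel":[0,0,0],"dr":[0,0,0],"jaw":5},{"travel":[0,0,0],"dr":[0,0,0],"jaw":5}]' 40
```

```text
time: 4.9
eef_pos: [0.4812, 0.1048, 0.0922]
tcp_rot: [-0.002, 0.777, 0.63, -0.002]
force: [0.1, -0.4, 0.6]
opening: 0.0501
time: 5.52
eef_pos: [0.4835, 0.1049, 0.0949]
tcp_rot: [0.0, 0.777, 0.63, 0.001]
force: [0.8, -0.0, 2.0]
opening: 0.0172
```

```bash
python3 -m creep '[{"travel":[-0.7,-10.3,10.3],"dr":[0,0,0],"jaw":5},{"travel":[-0.7,-6.2,13.2],"dr":[0,0,0],"jaw":5},{"travel":[0,0,0],"dr":[0,0,0],"jaw":5}]'
python3 -m creep '[{"travel":[-0.7,-1.3,14.5],"dr":[0,0,0],"jaw":5},{"travel":[-0.7,3.8,14.1],"dr":[0,0,0],"jaw":5},{"travel":[0,0,0],"dr":[0,0,0],"jaw":5}]'
```

```text
time: 5.9
eef_pos: [0.4715, 0.1063, 0.0722]
tcp_rot: [0.005, 0.777, 0.63, 0.005]
force: [17.0, -1.2, -7.4]
opening: 0.017
time: 6.28
eef_pos: [0.4757, 0.1041, 0.0453]
tcp_rot: [0.006, 0.777, 0.629, 0.006]
force: [13.8, -3.1, 3.8]
opening: 0.0173
```

```bash
python3 -m creep '[{"travel":[-0.7,15.4,7.9],"dr":[0,0,0],"jaw":5},{"travel":[-0.7,12.2,8.0],"dr":[0,0,0],"jaw":5},{"travel":[0,0,0],"dr":[0,0,0],"jaw":5}]'
python3 -m creep '[{"travel":[-0.7,14.2,3.2],"dr":[0,0,0],"jaw":5},{"travel":[-0.7,14.5,-1.7],"dr":[0,0,0],"jaw":5},{"travel":[0,0,0],"dr":[0,0,0],"jaw":5}]'
```

```text
time: 6.65
eef_pos: [0.4965, 0.0981, 0.0262]
tcp_rot: [0.0, 0.777, 0.629, 0.001]
force: [4.8, 2.1, 0.6]
opening: 0.0172
time: 7.02
eef_pos: [0.5228, 0.0909, 0.0248]
tcp_rot: [-0.001, 0.777, 0.63, -0.001]
force: [-0.3, 2.3, 4.6]
opening: 0.0169
```

```bash
python3 -m creep '[{"travel":[-0.7,13,-6.7],"dr":[0,0,0],"jaw":5},{"travel":[-0.7,9.9,-10.6],"dr":[0,0,0],"jaw":5},{"travel":[-0.7,5.7,-13.5],"dr":[0,0,0],"jaw":5},{"travel":[-0.7,0.8,-14.5],"dr":[0,0,0],"jaw":5},{"travel":[0,0,0],"dr":[0,0,0],"jaw":5}]'
python3 -m creep '[{"travel":[-0.7,-4.3,-14],"dr":[0,0,0],"jaw":5},{"travel":[-0.7,-8.8,-11.6],"dr":[0,0,0],"jaw":5},{"travel":[-0.7,-12.2,-8],"dr":[0,0,0],"jaw":5},{"travel":[-0.7,-14.2,-3.2],"dr":[0,0,0],"jaw":5},{"travel":[0,0,0],"dr":[0,0,0],"jaw":5}]'
```

```text
time: 7.65
eef_pos: [0.5515, 0.0818, 0.0704]
tcp_rot: [0.0, 0.777, 0.63, 0.0]
force: [1.9, 0.5, 3.0]
opening: 0.0168
time: 8.28
eef_pos: [0.5113, 0.088, 0.1072]
tcp_rot: [-0.001, 0.777, 0.63, -0.0]
force: [-1.8, 5.0, 7.7]
opening: 0.0169
```

```bash
python3 -m creep '[{"travel":[-0.7,-14.5,1.7],"dr":[0,0,0],"jaw":5},{"travel":[-0.7,-13,6.7],"dr":[0,0,0],"jaw":5},{"travel":[-0.7,-9.9,10.6],"dr":[0,0,0],"jaw":5},{"travel":[0,0,0],"dr":[0,0,0],"jaw":5}]'
python3 -m creep '[{"travel":[-0.7,-5.7,13.5],"dr":[0,0,0],"jaw":5},{"travel":[0,0,0],"dr":[0,0,0],"jaw":5},{"travel":[0,0,0],"dr":[0,0,0],"jaw":5}]'
```

```text
time: 8.78
eef_pos: [0.4746, 0.094, 0.0871]
tcp_rot: [-0.001, 0.777, 0.629, 0.001]
force: [3.7, 6.8, -2.3]
opening: 0.0169
time: 9.15
eef_pos: [0.4695, 0.0946, 0.0738]
tcp_rot: [-0.001, 0.777, 0.629, 0.001]
force: [4.4, 7.7, -1.9]
opening: 0.017
```

```bash
python3 -m creep '[{"travel":[0,-0.8,7],"dr":[0,0,0],"jaw":5},{"travel":[0,0,7],"dr":[0,0,0],"jaw":5},{"travel":[0,0,0],"dr":[0,0,0],"jaw":5}]'
python3 -m creep '[{"travel":[0.5,2,7],"dr":[0,0,0],"jaw":5},{"travel":[0,0,0],"dr":[0,0,0],"jaw":5},{"travel":[0,0,0],"dr":[0,0,0],"jaw":5}]'
```

```text
time: 9.52
eef_pos: [0.4689, 0.0946, 0.0613]
tcp_rot: [-0.001, 0.777, 0.629, 0.0]
force: [-2.9, 6.1, 13.7]
opening: 0.0167
time: 9.9
eef_pos: [0.47, 0.0943, 0.0546]
tcp_rot: [-0.002, 0.777, 0.63, -0.001]
force: [-8.2, 4.4, 19.3]
opening: 0.0171
```

```bash
python3 -m creep '[{"travel":[0,1,4],"dr":[0,0,0],"jaw":5},{"travel":[0,0,0],"dr":[0,0,0],"jaw":5},{"travel":[0,0,0],"dr":[0,0,0],"jaw":5}]'
python3 -m creep '[{"travel":[0,0,-9],"dr":[0,0,0],"jaw":45},{"travel":[0,0,0],"dr":[0,0,0],"jaw":45},{"travel":[0,0,0],"dr":[0,0,0],"jaw":45},{"travel":[0,0,-20],"dr":[0,0,0],"jaw":45},{"travel":[0,0,-40],"dr":[0,0,0],"jaw":45},{"travel":[0,0,-60],"dr":[0,0,0],"jaw":45},{"travel":[0,0,-30],"dr":[0,0,0],"jaw":45},{"travel":[0,0,0],"dr":[0,0,0],"jaw":45}]'
python3 - <<'E'
from h import *
im=snap('top','t2.png');s2=snap('scene','s2.png')
cv2.imwrite('pics/c2.png',np.vstack([cv2.resize(im[160:260,295:505],None,fx=3,fy=3,interpolation=cv2.INTER_CUBIC),cv2.resize(s2[200:300,260:470],None,fx=3,fy=3,interpolation=cv2.INTER_CUBIC)])[:,:,::-1])
for c in('scene','top'):
  for t in ['crank_grip','knob_ball','lid_hinge','tip_case','vise_jaw']: print(c,t,look(c,t,1))
s=read_state();print(s['time'],s['eef_pos'],s['tcp_rot'],s['q'].round(3))
E
```

```text
time: 10.28
eef_pos: [0.471, 0.094, 0.0511]
tcp_rot: [-0.002, 0.777, 0.63, -0.002]
force: [-11.5, 5.2, 24.3]
opening: 0.0168
time: 11.28
eef_pos: [0.4733, 0.0932, 0.2108]
tcp_rot: [0.002, 0.777, 0.63, 0.002]
force: [0.4, -0.5, -0.3]
opening: 0.0446
scene crank_grip [(array([0.4622, 0.0908, 0.0893]), 0.54)]
scene knob_ball []
scene lid_hinge [(array([ 0.4066, -0.1787,  0.0965]), 0.95)]
scene tip_case [(array([ 0.4105, -0.1855,  0.0974]), 0.8)]
scene vise_jaw [(array([ 0.4064, -0.1821,  0.0977]), 0.69)]
top crank_grip [(array([ 0.4707, -0.0628,  0.0911]), 0.34)]
top knob_ball [(array([ 0.4157, -0.1367,  0.1466]), 0.56)]
top lid_hinge [(array([ 0.4474, -0.1434,  0.1123]), 0.55)]
top tip_case [(array([ 0.4452, -0.1389,  0.1093]), 0.84)]
top vise_jaw [(array([ 0.4701, -0.0622,  0.0943]), 0.91)]
11.875 [0.47163078 0.09343512 0.20813125] [-1.72331814e-04  7.76885961e-01  6.29641283e-01 -1.70343920e-04] [-0.041 -0.139  2.001  0.     1.28   0.168]
```

View pics/c2.png

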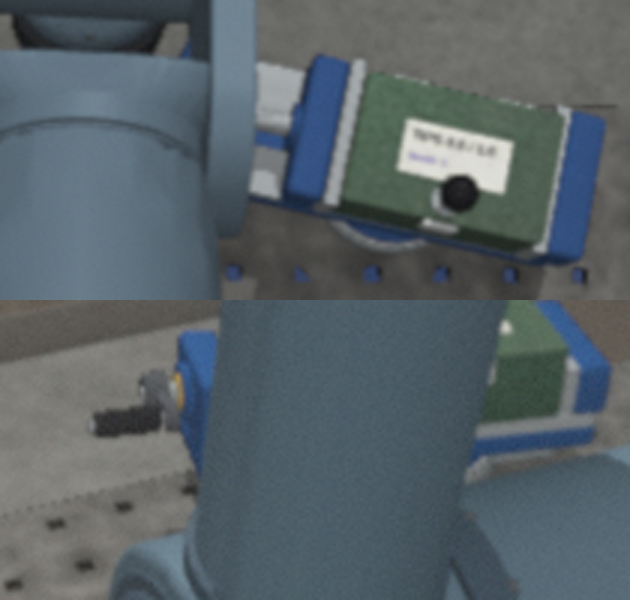

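The case shows no gap at either jaw. The crank is released just short of horizontal, and the ball is at crop (459,193). Now I'll locate the ball.

```bash
python3 - <<'E'
from h import *
w=lambda p,z: ray('top',np.array(p,float)/3+[295,160],z)[:,:2]
print(w([[459.5,193.5]],.1386), w([[372,72],[560,105]],.111))
a=w([[372,72],[560,105]],.111);d=a[0]-a[1];print(np.degrees(np.arctan2(d[1],d[0]))-90)
m=w([[320,57],[290,197],[349,62],[327,203]],.095);print([np.degrees(np.arctan2(*(m[i]-m[i+1])[::-1])) for i in(0,2)])
E
```

```text
[[ 0.42040569 -0.14166059]] [[ 0.50481015 -0.09519349]
 [ 0.4843778  -0.21776285]]
-9.464194199035319
[np.float64(-12.828359038778173), np.float64(-9.881459888717401)]
```

```bash
python3 -m creep '[{"travel":[-40,0,-10],"dr":[0,0,0],"jaw":50},{"travel":[-50,0,0],"dr":[0,0,0],"jaw":50},{"travel":[-50,-1,0],"dr":[0,0,0],"jaw":50},{"travel":[-50,0,0],"dr":[0,0,0],"jaw":50},{"travel":[-50,0,0],"dr":[0,0,0],"jaw":50},{"travel":[0,0,0],"dr":[0,0,0],"jaw":50}]'
python3 -m creep '[{"travel":[0,0,0],"dr":[0,0,9.9],"jaw":50},{"travel":[0,0,0],"dr":[0,0,9.9],"jaw":50},{"travel":[0,0,0],"dr":[0,0,9.9],"jaw":50},{"travel":[0,0,0],"dr":[0,0,9.9],"jaw":50},{"travel":[0,0,0],"dr":[0,0,9.9],"jaw":50},{"travel":[0,0,0],"dr":[0,0,9.9],"jaw":50},{"travel":[0,0,0],"dr":[0,0,9.9],"jaw":50},{"travel":[0,0,0],"dr":[0,0,9.9],"jaw":50},{"travel":[0,0,0],"dr":[0,0,9.9],"jaw":50},{"travel":[0,0,0],"dr":[0,0,0],"jaw":50},{"travel":[0,0,0],"dr":[0,0,0],"jaw":50}]'
python3 - <<'E'
from h import *
from scipy.spatial.transform import Rotation as R
s=read_state();q=s['tcp_rot'];M=R.from_quat(np.r_[q[1:],q[0]]).as_matrix()
d=np.r_[.4200,-.1415,.1386-.015]-s['eef_pos'];print(s['time'],s['eef_pos'],M.round(3),(M.T@d*1000).round(1),s['q'].round(2))
E
```

```text
time: 12.62
eef_pos: [0.4205, -0.1438, 0.2187]
tcp_rot: [0.0, 0.779, 0.628, -0.0]
force: [0.1, -0.3, 0.3]
opening: 0.0501
time: 14.0
eef_pos: [0.4211, -0.1407, 0.2184]
tcp_rot: [-0.0, 0.995, -0.095, -0.0]
force: [-0.2, 0.2, -0.0]
opening: 0.05
14.0 [ 0.42112224 -0.14070289  0.21836475] [[ 0.982 -0.189 -0.   ]
 [-0.189 -0.982  0.   ]
 [-0.    -0.    -1.   ]] [-0.9  1.  94.8] [-0.58 -0.25  2.08  0.    1.32  1.18]
```

```bash
python3 -m creep '[{"travel":[-1,1,30],"dr":[0,0,0],"jaw":50},{"travel":[0,0,30],"dr":[0,0,0],"jaw":50},{"travel":[0,0,24],"dr":[0,0,0],"jaw":50},{"travel":[0,0,10],"dr":[0,0,0],"jaw":50},{"travel":[0,0,0],"dr":[0,0,0],"jaw":50}]'
python3 -m creep '[{"travel":[0,0,0],"dr":[0,0,0],"jaw":10},{"travel":[0,0,0],"dr":[0,0,0],"jaw":10},{"travel":[0,0,0],"dr":[0,0,0],"jaw":10},{"travel":[0,0,0],"dr":[0,0,0],"jaw":10},{"travel":[0,0,0],"dr":[0,0,0],"jaw":10}]' 40
```

```text
time: 14.62
eef_pos: [0.4197, -0.1418, 0.1242]
tcp_rot: [-0.0, 0.995, -0.096, -0.0]
force: [0.4, 0.2, -0.3]
opening: 0.0506
time: 15.25
eef_pos: [0.4207, -0.1422, 0.1257]
tcp_rot: [0.0, 0.995, -0.096, 0.001]
force: [-0.6, 3.0, 6.3]
opening: 0.0227
```

```bash
python3 -m creep '[{"travel":[3.5,0,-6.3],"dr":[0,0,0],"jaw":10},{"travel":[4,0,-5.9],"dr":[0,0,0],"jaw":10},{"travel":[4.6,0,-5.5],"dr":[0,0,0],"jaw":10},{"travel":[4.9,0,-5.3],"dr":[0,0,0],"jaw":10},{"travel":[0,0,0],"dr":[0,0,0],"jaw":10}]'
python3 -m creep '[{"travel":[5.4,0,-4.7],"dr":[0,0,0],"jaw":10},{"travel":[5.8,0,-4.3],"dr":[0,0,0],"jaw":10},{"travel":[0,0,0],"dr":[0,0,0],"jaw":10},{"travel":[0,0,0],"dr":[0,0,0],"jaw":10}]'
python3 - <<'E'
from h import *
im=snap('top','t3.png');s2=snap('scene','s3.png')
cv2.imwrite('pics/c3.png',np.vstack([cv2.resize(im[160:260,295:505],None,fx=3,fy=3,interpolation=cv2.INTER_CUBIC),cv2.resize(s2[180:280,320:530],None,fx=3,fy=3,interpolation=cv2.INTER_CUBIC)])[:,:,::-1])
E
```

```text
time: 15.88
eef_pos: [0.4374, -0.1457, 0.1478]
tcp_rot: [0.001, 0.995, -0.096, 0.001]
force: [2.6, -3.7, -7.5]
opening: 0.0227
time: 16.38
eef_pos: [0.4473, -0.1478, 0.1562]
tcp_rot: [0.001, 0.995, -0.096, -0.0]
force: [1.1, -5.7, -7.1]
opening: 0.0222
```

View pics/c3.png

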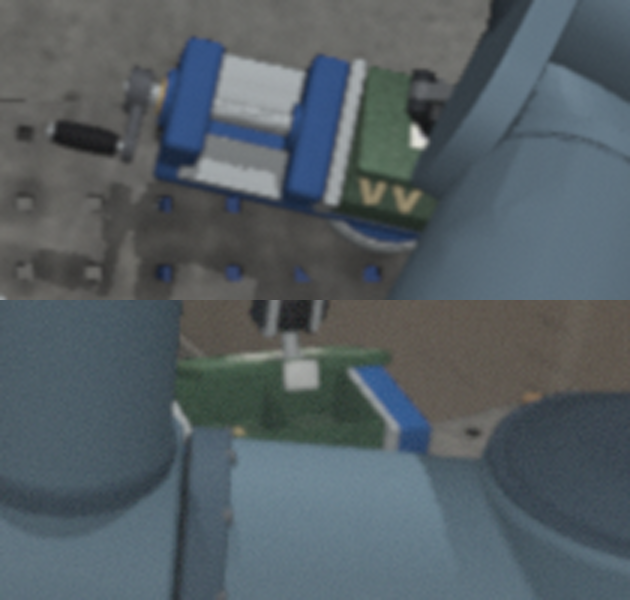

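The lid is lifting with the knob and sits at about 29°. The case is still clamped. Next is the rest of the arc.

```bash
python3 -m creep '[{"travel":[6.1,0,-3.8],"dr":[0,0,0],"jaw":10},{"travel":[6.5,0,-3.1],"dr":[0,0,0],"jaw":10},{"travel":[6.8,0,-2.7],"dr":[0,0,0],"jaw":10},{"travel":[6.9,0,-2.0],"dr":[0,0,0],"jaw":10},{"travel":[7,0,-1.4],"dr":[0,0,0],"jaw":10},{"travel":[7.2,0,-0.7],"dr":[0,0,0],"jaw":10},{"travel":[0,0,0],"dr":[0,0,0],"jaw":10},{"travel":[0,0,0],"dr":[0,0,0],"jaw":10},{"travel":[0,0,0],"dr":[0,0,0],"jaw":10}]'
python3 - <<'E'
from h import *
s=read_state();d=s['eef_pos']-[.4207,-.1422,.1257];u=d[0]*.982-d[1]*.19;p=np.r_[-.074+u,.0366+d[2]]
print(p,np.hypot(*p),153.7-np.degrees(np.arctan2(p[1],p[0])),s['force'],s['joint_vel'].round(3))
im=snap('top','t4.png');s2=snap('scene','s4.png')
cv2.imwrite('pics/c4.png',np.vstack([cv2.resize(im[160:260,295:505],None,fx=3,fy=3,interpolation=cv2.INTER_CUBIC),cv2.resize(s2[160:260,320:530],None,fx=3,fy=3,interpolation=cv2.INTER_CUBIC)])[:,:,::-1])
for t in['knob_ball','lid_knob','tip_case_lid','tip_case']:print(t,look('scene',t,1),look('top',t,1))
E
```

```text
time: 17.6
eef_pos: [0.4866, -0.1563, 0.1704]
tcp_rot: [0.001, 0.995, -0.096, -0.001]
force: [-3.5, -7.2, -1.5]
opening: 0.0225
[-0.00656536  0.08130849] 0.08157312524778094 59.08359673107293 [-3.47344133 -7.1837525  -1.47236765] [-0.    -0.     0.001  0.001  0.     0.   ]
knob_ball [(array([ 0.464 , -0.1522,  0.1857]), 0.61)] []
lid_knob [] []
tip_case_lid [(array([ 0.4593, -0.1467,  0.1508]), 0.89)] []
tip_case [] [(array([0.421 , 0.4022, 0.0253]), 0.37)]
```

View pics/c4.png

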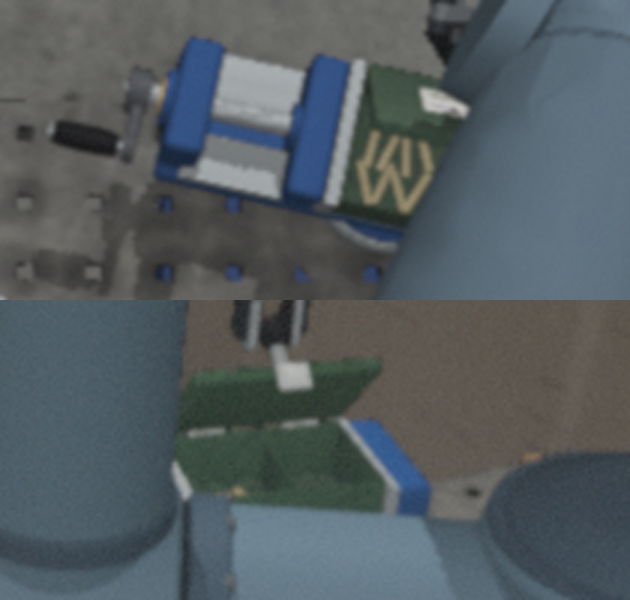

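The lid is clearly open and the case still sits flat in the jaws. I'll check the angle independently from the lid's right free corner at crop (381,358).

```bash
python3 - <<'E'
from h import *
t=np.radians(-11);xa=np.r_[np.cos(t),np.sin(t),0];ya=np.r_[-np.sin(t),np.cos(t),0];z=np.r_[0,0,1.]
h=np.r_[.4207,-.1422,.1386]+.074*xa-.0366*z
# case centre y: jaw faces -85..45.5 of vise, ball at y of tip 0
for th in(52,56,60,64,68):
  a=np.radians(th);P=[]
  for x,zz in((-.088,.0086),(-.088,0)):
    u=x*np.cos(a)+zz*np.sin(a);w=-x*np.sin(a)+zz*np.cos(a);P.append(h+u*xa+w*z-.06525*ya)
  P.append(h-.06525*ya)
  print(th,((proj('scene',P)-[320,160])*3+[0,300]).round().tolist())
E
```

```text
52 [[379.0, 353.0], [382.0, 365.0], [336.0, 418.0]]
56 [[376.0, 346.0], [380.0, 357.0], [336.0, 418.0]]
60 [[373.0, 338.0], [377.0, 349.0], [336.0, 418.0]]
64 [[370.0, 331.0], [374.0, 342.0], [336.0, 418.0]]
68 [[367.0, 325.0], [371.0, 334.0], [336.0, 418.0]]
```

```bash
python3 - <<'E'
import cv2
im=cv2.imread('pics/s4.png')[170:225,375:465];cv2.imwrite('pics/c5.png',cv2.resize(im,None,fx=8,fy=8,interpolation=cv2.INTER_CUBIC))
E
```

```text
(no output)
```

View pics/c5.png

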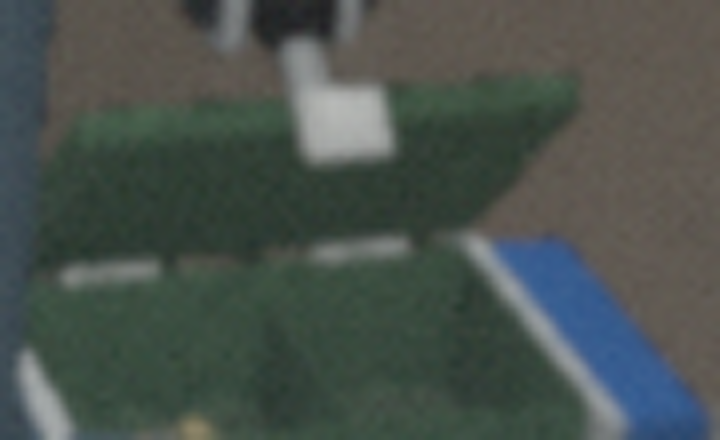

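```bash
python3 - <<'E'
from h import *
from scipy.optimize import least_squares
o=np.array([[578,75],[576,101],[80,115],[74,145],[470,237]])/8+[375,170]
h0=np.r_[.4207,-.1422,.1386]+.074*np.r_[.982,-.19,0]-np.r_[0,0,.0366]
# front-edge shut points (case z): outer top .0086, lower rim zl
def pts(p):
  th,dx,dy,dz,yaw,zl=p;xa=np.r_[np.cos(yaw),np.sin(yaw),0];ya=np.r_[-np.sin(yaw),np.cos(yaw),0]
  h=h0+[dx,dy,dz];P=[]
  for y in(-.06525,.06525):
    for zz in(.0086,zl):
      u=-.088*np.cos(th)+zz*np.sin(th);w=.088*np.sin(th)+zz*np.cos(th);P.append(h+u*xa+y*ya+[0,0,w])
  P.append(h-.06525*ya);return np.array(P)
for s in(.003,.006):
  f=lambda p:np.r_[((proj('scene',pts(p))-o)/.7).ravel(),p[1:4]/s,(p[4]+np.radians(11))/.03,(p[5]-0)/.003]
  r=least_squares(f,[1,0,0,0,-.19,0],x_scale=[.1,.001,.001,.001,.05,.001]);C=np.linalg.inv(r.jac.T@r.jac)
  print(np.degrees(r.x[0]),np.degrees(C[0,0]**.5),r.x[1:].round(4),(r.fun[:10]*.7).round(1))
# shut picture check of same model: lid corners & ball in top t2 crop(3x) 
p=[0,*r.x[1:]];print(((proj('top',pts(p))-[295,160])*3).round())
s=read_state();print('tcp',((proj('scene',[s['eef_pos']+[0,0,d] for d in(0,.015,.019)])-[375,170])*8).round())
E
```

```text
50.40588044933349 1.203697128296621 [-0.0008 -0.0008  0.0003 -0.2276  0.0013] [-0.4  0.   0.6  0.1 -0.5  0.   0.9 -0.3 -0.7  0.1]
50.41782048012507 1.2802744778557371 [-0.0012 -0.0006  0.0005 -0.2278  0.0013] [-0.4  0.   0.6  0.1 -0.5  0.   0.9 -0.3 -0.7  0.1]
[[540. 246.]
 [536. 248.]
 [341. 199.]
 [339. 201.]
 [560. 118.]]
tcp [[269.  35.]
 [275. -18.]
 [277. -32.]]
```

```bash
python3 - <<'E'
from h import *
yaw=-.21;xa=np.r_[np.cos(yaw),np.sin(yaw),0];ya=np.r_[-np.sin(yaw),np.cos(yaw),0];z=np.r_[0,0,1]
h=np.r_[.4207,-.1422,.1386]+.074*np.r_[.982,-.19,0]-np.r_[0,0,.0366]
def q(x,zz,th,y): a=np.radians(th);return h+(x*np.cos(a)+zz*np.sin(a))*xa+(-x*np.sin(a)+zz*np.cos(a))*z+y*ya
for th in(45,50,55,60,65):
  P=[q(-.088,.0086,th,.06525),q(0,.0086,th,.06525)];B=q(-.074,.0366,th,0)
  print(th,'top6x',((proj('top',P)-[370,140])*6).round().tolist(),'ball scene6x',((proj('scene',[B])-[375,140])*6).round())
a=cv2.imread('pics/t4.png')[140:230,370:470];b=cv2.imread('pics/s4.png')[140:230,375:470]
cv2.imwrite('pics/c6.png',cv2.resize(np.hstack([a[:, :65],b[:,:65]]),None,fx=6,fy=6,interpolation=cv2.INTER_CUBIC))
E
```

```text
45 top6x [[295.0, 383.0], [287.0, 242.0]] ball scene6x [[222. 207.]]
50 top6x [[302.0, 360.0], [287.0, 241.0]] ball scene6x [[215. 192.]]
55 top6x [[309.0, 336.0], [287.0, 240.0]] ball scene6x [[208. 179.]]
60 top6x [[316.0, 311.0], [286.0, 240.0]] ball scene6x [[200. 168.]]
65 top6x [[323.0, 285.0], [286.0, 239.0]] ball scene6x [[193. 158.]]
```

View pics/c6.png

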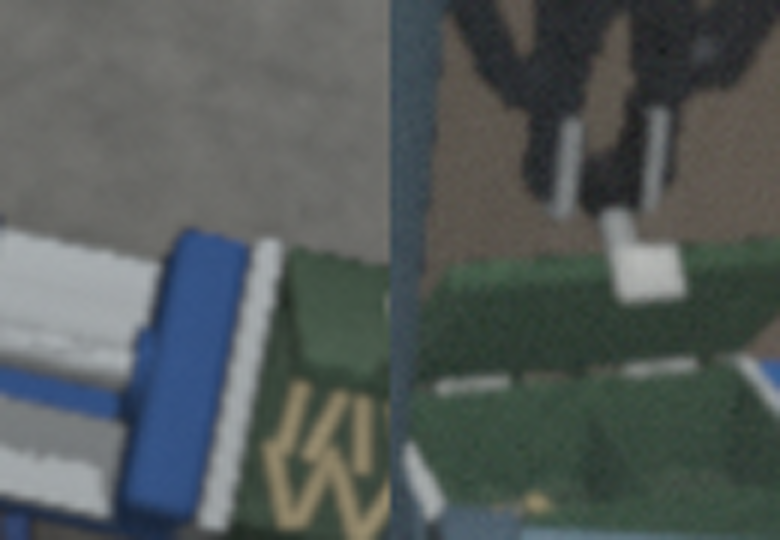

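Both cameras put the lid at about 50°, while the arm's kinematics say 59°. The ball slid about 11 mm towards the pad edge, because the pads were spinning on it during the lift. I'll lower the lid, regrip centred and harder, and lift again with the hand turning with the lid so there is no spin.

```bash
python3 -m creep '[{"travel":[-7.1,0,2.2],"dr":[0,0,0],"jaw":10},{"travel":[-7.1,0,2.6],"dr":[0,0,0],"jaw":10},{"travel":[-6.4,0,3.2],"dr":[0,0,0],"jaw":10},{"travel":[-6.2,0,3.7],"dr":[0,0,0],"jaw":10},{"travel":[-5.7,0,4.3],"dr":[0,0,0],"jaw":10},{"travel":[-5.5,0,4.7],"dr":[0,0,0],"jaw":10},{"travel":[-4.9,0,5.2],"dr":[0,0,0],"jaw":10},{"travel":[-4.6,0,5.6],"dr":[0,0,0],"jaw":10},{"travel":[-4,0,6],"dr":[0,0,0],"jaw":10},{"travel":[-3.5,0,6.2],"dr":[0,0,0],"jaw":10},{"travel":[0,0,0],"dr":[0,0,0],"jaw":10},{"travel":[0,0,0],"dr":[0,0,0],"jaw":10}]'
```

```text
time: 19.6
eef_pos: [0.4418, -0.1464, 0.1322]
tcp_rot: [0.001, 0.995, -0.097, 0.012]
force: [20.7, -0.5, 9.0]
opening: 0.0119
```

```bash
python3 -m creep '[{"travel":[0,0,0],"dr":[0,0,0],"jaw":50},{"travel":[0,0,0],"dr":[0,0,0],"jaw":50},{"travel":[0,0,0],"dr":[0,0,0],"jaw":50},{"travel":[0,0,-20],"dr":[0,0,0],"jaw":50},{"travel":[0,0,-30],"dr":[0,0,0],"jaw":50},{"travel":[0,0,-10],"dr":[0,0,0],"jaw":50},{"travel":[0,0,0],"dr":[0,0,0],"jaw":50}]'
python3 - <<'E'
from h import *
im=snap('top','t5.png');s2=snap('scene','s5.png')
cv2.imwrite('pics/c7.png',np.vstack([cv2.resize(im[160:260,295:505],None,fx=3,fy=3,interpolation=cv2.INTER_CUBIC),cv2.resize(s2[160:260,320:530],None,fx=3,fy=3,interpolation=cv2.INTER_CUBIC)])[:,:,::-1])
s=read_state();print(s['time'],s['eef_pos'],s['force'])
for t in['knob_ball','tip_case_lid']:print(t,look('scene',t,1),look('top',t,1))
E
```

```text
time: 20.48
eef_pos: [0.4332, -0.1445, 0.1862]
tcp_rot: [-0.0, 0.995, -0.096, 0.0]
force: [0.5, -0.4, 0.1]
opening: 0.0498
20.575 [ 0.43255946 -0.14411076  0.185011  ] [ 0.10553268  0.05103325 -0.55801572]
knob_ball [(array([ 0.4121, -0.1373,  0.1385]), 0.53)] []
tip_case_lid [] [(array([ 0.4537, -0.1064,  0.1119]), 0.58)]
```

View pics/c7.png

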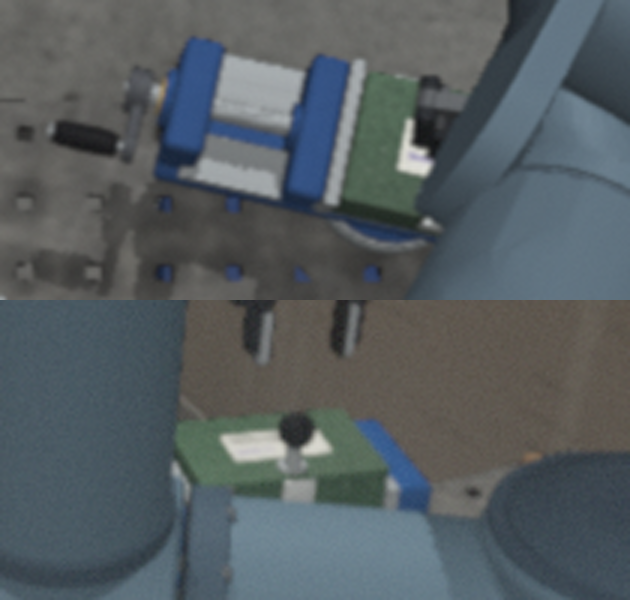

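The lid is shut and the ball is free at scene crop (296,430). I'll work out the tilted regrasp and the constant per-row screw motion about the hinge.

```bash
python3 - <<'E'
from h import *
from scipy.optimize import least_squares
from scipy.spatial.transform import Rotation as R
o=np.array([[418.7,203.3],[448.2,224.5]])
B=least_squares(lambda X:np.r_[proj('scene',[X])[0]-o[0],proj('top',[X])[0]-o[1]],[.42,-.14,.14])
print('ball',B.x.round(4),B.fun.round(2))
s=read_state();q=s['tcp_rot'];M0=R.from_quat(np.r_[q[1:],q[0]])
b=np.array([.4204,-.1420,.1386]);b=(B.x+b)/2;print('use',b)
M=M0*R.from_euler('y',25,degrees=True)
tgt=b+M.apply([0,0,.016]);d=M.inv().apply(tgt-s['eef_pos'])*1000;print('travel in tilted frame',d.round(1),'tgt',tgt.round(4))
xa=M0.as_matrix()[:,0];h=b+.074*xa-[0,0,.0366]
ht=M.inv().apply(h-tgt)*1000;Rd=R.from_euler('y',-5,degrees=True)
print('hinge in tool',ht.round(1),'per row',(ht-Rd.apply(ht)).round(2))
E
```

```text
ball [ 0.42   -0.141   0.1409] [ 0.06 -0.   -0.05 -0.03]
use [ 0.42022386 -0.14147543  0.13974779]
travel in tilted frame [-30.9  -0.3  52. ] tgt [ 0.4268 -0.1428  0.1252]
hinge in tool [51.7  0.  48.5] per row [ 4.42 -0.   -4.32]
```

```bash
python3 -m creep '[{"travel":[0,0,0],"dr":[0,8.5,0],"jaw":50},{"travel":[0,0,0],"dr":[0,8.5,0],"jaw":50},{"travel":[-15,0,0],"dr":[0,8,0],"jaw":50},{"travel":[-16,0,0],"dr":[0,0,0],"jaw":50},{"travel":[0,0,0],"dr":[0,0,0],"jaw":50},{"travel":[0,0,25],"dr":[0,0,0],"jaw":50},{"travel":[0,0,20],"dr":[0,0,0],"jaw":50},{"travel":[0,0,0],"dr":[0,0,0],"jaw":50},{"travel":[0,0,0],"dr":[0,0,0],"jaw":50}]' 40
python3 - <<'E'
from h import *
from scipy.spatial.transform import Rotation as R
s=read_state();q=s['tcp_rot'];M=R.from_quat(np.r_[q[1:],q[0]])
b=np.array([.4202,-.1415,.1397]);print((M.inv().apply(b-s['eef_pos'])*1000+[0,0,16]).round(1),M.as_matrix()[:,2].round(3),s['q'].round(2),s['force'])
E
```

```text
time: 21.9
eef_pos: [0.4243, -0.143, 0.1353]
tcp_rot: [0.021, 0.972, -0.094, 0.216]
force: [-0.1, -0.2, -1.2]
opening: 0.05
[-2.  -0.7 10.2] [ 0.415 -0.081 -0.906] [-0.7  -0.42  2.41  0.3   0.79  0.89] [-0.10347477 -0.1895529  -1.20791968]
```

```bash
python3 -m creep '[{"travel":[-2,-0.7,6],"dr":[0,0,0],"jaw":50},{"travel":[0,0,4.5],"dr":[0,0,0],"jaw":50},{"travel":[0,0,0],"dr":[0,0,0],"jaw":50},{"travel":[0,0,0],"dr":[0,0,0],"jaw":10},{"travel":[0,0,0],"dr":[0,0,0],"jaw":10},{"travel":[0,0,0],"dr":[0,0,0],"jaw":10},{"travel":[0,0,0],"dr":[0,0,0],"jaw":10},{"travel":[0,0,0],"dr":[0,0,0],"jaw":10},{"travel":[0,0,0],"dr":[0,0,0],"jaw":10}]' 90
python3 - <<'E'
from h import *
from scipy.spatial.transform import Rotation as R
s=read_state();q=s['tcp_rot'];M=R.from_quat(np.r_[q[1:],q[0]])
b=np.array([.4202,-.1415,.1397]);print((M.inv().apply(b-s['eef_pos'])*1000+[0,0,16]).round(1),M.as_matrix()[:,2].round(3))
E
```

```text
time: 23.02
eef_pos: [0.4262, -0.1432, 0.1247]
tcp_rot: [0.022, 0.972, -0.094, 0.215]
force: [-7.2, -1.1, 6.0]
opening: 0.0205
[ 0.7 -0.5 -0.3] [ 0.414 -0.082 -0.906]
```

```bash
python3 -m creep '[{"travel":[4.4,0,-4.3],"dr":[0,-5,0],"jaw":10},{"travel":[4.4,0,-4.3],"dr":[0,-5,0],"jaw":10},{"travel":[4.4,0,-4.3],"dr":[0,-5,0],"jaw":10},{"travel":[4.4,0,-4.3],"dr":[0,-5,0],"jaw":10},{"travel":[0,0,0],"dr":[0,0,0],"jaw":10},{"travel":[0,0,0],"dr":[0,0,0],"jaw":10}]'
python3 -m creep '[{"travel":[4.4,0,-4.3],"dr":[0,-5,0],"jaw":10},{"travel":[4.4,0,-4.3],"dr":[0,-5,0],"jaw":10},{"travel":[4.4,0,-4.3],"dr":[0,-5,0],"jaw":10},{"travel":[4.4,0,-4.3],"dr":[0,-5,0],"jaw":10},{"travel":[0,0,0],"dr":[0,0,0],"jaw":10},{"travel":[0,0,0],"dr":[0,0,0],"jaw":10}]'
python3 - <<'E'
from h import *
s=read_state();print(s['q'].round(2))
E
```

```text
time: 23.78
eef_pos: [0.4371, -0.1457, 0.1468]
tcp_rot: [0.005, 0.994, -0.096, 0.042]
force: [-10.3, -1.8, 9.0]
opening: 0.0209
time: 24.52
eef_pos: [0.4559, -0.1499, 0.1647]
tcp_rot: [-0.011, 0.987, -0.096, -0.13]
force: [-6.5, -3.2, 12.5]
opening: 0.0208
[-0.51  0.08  1.89 -0.08  1.42  1.28]
```

```bash
python3 -m creep '[{"travel":[4.4,0,-4.8],"dr":[0,-5,0],"jaw":10},{"travel":[4.4,0,-4.8],"dr":[0,-5,0],"jaw":10},{"travel":[4.4,0,-4.8],"dr":[0,-5,0],"jaw":10},{"travel":[4.4,0,-4.8],"dr":[0,-5,0],"jaw":10},{"travel":[0,0,0],"dr":[0,0,0],"jaw":10},{"travel":[0,0,0],"dr":[0,0,0],"jaw":10},{"travel":[0,0,0],"dr":[0,0,0],"jaw":10}]'
python3 - <<'E'
from h import *
from scipy.spatial.transform import Rotation as R
s=read_state();q=s['tcp_rot'];M=R.from_quat(np.r_[q[1:],q[0]]).as_matrix()
b=s['eef_pos']-.016*M[:,2];h=np.array([.4934,-.156,.1025]);u=(b-h)@[.98,-.2,0];w=b[2]-h[2]
print('tilt',np.degrees(np.arcsin(-M[0,2])),'ball rel',u,w,np.hypot(u,w),153.7-np.degrees(np.arctan2(w,u)))
snap('top','t6.png');s2=snap('scene','s6.png')
cv2.imwrite('pics/c8.png',cv2.resize(s2[130:230,375:475],None,fx=6,fy=6,interpolation=cv2.INTER_CUBIC)[:,:,::-1])
E
```

```text
time: 25.4
eef_pos: [0.4791, -0.1551, 0.1749]
tcp_rot: [-0.027, 0.949, -0.093, -0.299]
force: [-2.1, -7.8, 6.6]
opening: 0.0205
tilt 34.22416202903672 ball rel -0.005026424598259884 0.0854925738207943 0.08564020739550993 60.335242638461324
```

View pics/c8.png

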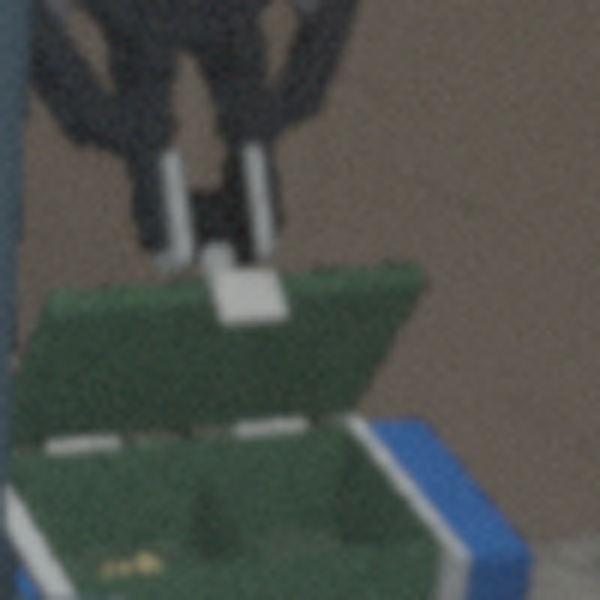

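The ball is now seated between the pads and the lid is steeper. I'll refit the angle from right corner (425,262)/(422,285), left corner (55,292)/(52,315) and hinge (352,418).

```bash
python3 - <<'E'
from h import *
from scipy.optimize import least_squares
o=np.array([[425,262],[422,285],[55,292],[52,315],[352,418]])/6+[375,130]
h0=np.r_[.4934,-.156,.102]
def pts(p):
  th,dx,dy,dz,yaw,zl=p;xa=np.r_[np.cos(yaw),np.sin(yaw),0];ya=np.r_[-np.sin(yaw),np.cos(yaw),0]
  h=h0+[dx,dy,dz];P=[]
  for y in(-.06525,.06525):
    for zz in(.0086,zl):
      P.append(h+(-.088*np.cos(th)+zz*np.sin(th))*xa+y*ya+[0,0,.088*np.sin(th)+zz*np.cos(th)])
  P.append(h-.06525*ya);return np.array(P)
f=lambda p:np.r_[((proj('scene',pts(p))-o)/.7).ravel(),p[1:4]/.003,(p[4]+.2)/.03,p[5]/.003]
r=least_squares(f,[1,0,0,0,-.19,0],x_scale=[.1,.001,.001,.001,.05,.001])
print(np.degrees(r.x[0]),r.x[1:].round(4),(r.fun[:10]*.7).round(1))
E
```

```text
59.06562960991321 [-0.0009 -0.0016  0.     -0.2208  0.0006] [-0.5  0.2  1.  -0.3 -0.8  0.2  0.6 -0.1 -0.5  0. ]
```

```bash
python3 -m creep '[{"travel":[0,0,0],"dr":[0,0,0],"jaw":10},{"travel":[0,0,0],"dr":[0,0,0],"jaw":10},{"travel":[0,0,0],"dr":[0,0,0],"jaw":10},{"travel":[0,0,0],"dr":[0,0,0],"jaw":10}]'
python3 - <<'E'
from h import *
s=read_state();print(s['joint_vel'].round(4),s['eef_pos'],s['opening'])
d=cv2.absdiff(eyes.grab_frame('scene'),cv2.imread('pics/s6.png')[:,:,::-1])[170:230,375:460];print('lid motion diff',d.mean(),d.max())
for t in['lid_stay','centre_punch','screwdriver','tape_measure']:print(t,look('scene',t,1))
print(job.hand_in())
E
```

```text
time: 26.0
eef_pos: [0.479, -0.1551, 0.1749]
tcp_rot: [-0.027, 0.949, -0.093, -0.299]
force: [-2.2, -8.0, 6.3]
opening: 0.0207
[-0.0001  0.      0.0015  0.0002  0.0009 -0.0002] [ 0.47904862 -0.15509717  0.17487963] 0.02072519772658688
lid motion diff 2.311111111111111 14
lid_stay [(array([0.3513, 0.1989, 0.0059]), 0.57)]
centre_punch [(array([0.3608, 0.3233, 0.0113]), 0.68)]
screwdriver [(array([0.421 , 0.4107, 0.0203]), 0.72)]
tape_measure [(array([0.2853, 0.2841, 0.0464]), 0.73)]
the job is handed in; nothing more can be done
None
```

The case is nipped in the vise, the crank is let go, and the gripper is holding the knob with the lid open at about 60°. I handed the job in at about 26 s.

- **Vise:** I cranked until it stopped hard, with about 27 N on the tool, then let go. The pictures showed no gap at either jaw and the crank resting where you said it would ease back to. I could not measure the jaw force directly.
- **First lift:** This one went wrong. The arm's position suggested the lid was at 59°, but both cameras showed about 50° because the ball had slid in the pads. As I lowered the lid to start again, the ball came out of the grip just before it was fully shut.
- **Second lift:** I gripped the ball again, centred and at 90 N, and turned the hand with the lid so the ball would not slide.
- **Last checks:** The camera puts the lid at 59.1° and the arm's position at 60.3°. The arm and lid were at rest, and the fingers were stopped on the ball at about 21 mm open. The case looked flat by eye, but I did not measure its tilt.
- **Things round the vise:** The lid stay, centre punch, screwdriver and tape measure were found within about 9 mm of where they started. That is close to the detector's scatter, and the arm never went near them.

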